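Prop the drying chest's lid half open

ROBOT

A 6-joint arm with a two-finger parallel gripper is mounted at the origin on a cart in front of the work surface, level with it; the furniture and walls round the work are solid. World frame = base frame: x ahead of the robot, y to its left, z up, the work surface at z = 0. Lengths are in mm, angles in degrees, forces in N, time in s.
With the tool pointing down it reaches from about 300 to 850 mm from the base axis. Payload 4.2 kg.
Tool frame: the origin (TCP) lies between the finger pads; the fingertips stand 11 mm ahead of it and the grasp point (between the pads) lies 8 mm behind it (env.tips_ahead is the distance from the TCP to the fingertips, in mm); z points along the fingers, y is the line along which they close (so a half turn about z gives the same grasp; the last joint's range is limited). The gripper opens to 91 mm and grips with 3 to 60 N. Pads are 32 mm wide; open, the fingers measure 118 mm over their backs; the gripper's body (76 mm by 178 mm) begins 60 mm behind the grasp point.
Start: joints at [-70.474, 18.312, 89.639, -0, 72.044, -1.146], TCP at [202.992, -537.993, 224.976] pointing down, gripper open.
Joint ranges: [-177.97, 177.97], [-48.28, 115.42], [12.27, 149.76], [-77.06, 257.06], [2.81, 150.46], [-146.56, 146.56]. Speed limits (degrees/s): [147.25, 147.25, 180, 180, 180, 180].

INTERFACE

Orientations are given as [roll, pitch, yaw] about the fixed x, y, z axes, in that order (R = Rz(yaw) Ry(pitch) Rx(roll)).
In Python, from workcell import env, cams gives the robot as it stands.
- The arm moves only by the tool step_arm, never from a script. Its arguments are lists of equal length, an entry for each row: "linear": the shift along the tool's x, y, z in units of 30 cm (1.0 is 30 cm), a list of three; "turn": the turn about the tool's z in units of 360 degrees (1.0 is 360 degrees). In form: {"linear": [[tx, ty, tz], ...], "turn": [turn, ...]}. A call has 1 to 20 rows; each row is the pose to reach, as a shift and turn from the pose commanded when the call began, along the tool's axes at that moment, turning the shorter way round; what a row does not reach only later rows make up. A row lasts 1/8 s, in which the tool goes at most 62.5 mm and 10.7 degrees, less where a joint would pass 70% of its speed; a pose out of reach is approached as far as the arm can. A call with a number of a shift or a turn outside -1 to 1 is refused whole. A call with a gripper value outside its range is refused whole. "fingers" is the closure, from -1 (fully open) to 1 (shut), so that 0 is half open, set as the call begins (left out, the last holds). The fingers move at their own pace and stop on an object; "force" is the grip in N (left out, the last holds). Time passes only in rows, so rows that repeat a pose let the fingers close. It gives the time, the measured TCP pose, the force, the opening and the grip force at its end, in the units of the state.
- env.state(): the state, without advancing time (a new reading comes with each control period).
- cams.grab_frame(name): name is "side" or "top"; returns a dict with "color" (384x512x3 uint8, blue, green, red), "fx", "fy", "cx", "cy" (pixels), "extrinsics" (4x4, takes a point from camera to world coordinates). Camera axes: x right, y down, z forward; pixel columns grow to the right and rows downward; lengths in mm; the calibration is good to about 2 mm. A picture is of the moment at which its call begins. There is no depth.
- env.job_done(): hands the job in; it is judged then, once.
The state is a dict: "time_s": time; "qpos": joint angles; "qvel": joint speeds; "effort": joint torques, N m; "ee_pos": TCP position; "ee_rot": TCP orientation; "force": force on the tool from outside, world axes, zero at the start; "torque": the same for the moment, N m; "gripper_width": finger opening in mm; "gripper_force": force on a finger pad.
Only numpy, scipy, OpenCV 4.12 (cv2) and the standard library are available. Lean on these libraries where they do the work, as an engineer would, in place of code of your own. Each camera call takes 0.05 s, during which the arm holds its last target. There are 200 camera calls.

TASK

The rack in the small white drying chest has to air. Swing the chest's lid right back until it leans on its stop, raise the prop rod inside as far as it goes, then take the lid again and lower it gently so that the rod's pin comes through the hole in the lid and the lid is left standing half open on the rod. Never let the lid drop, and leave the beaker, the stopper and the red marker where they are.

Things in the scene. Friction and masses are not known exactly. Their poses are not given: they have to be found in the camera images.
- chest: Small white open-topped chest fixed to the worktop, 110 mm deep (its x) by 180 mm wide (its y) by 85 mm high, walls 5 mm, a white rack for vials (32 mm high) on its floor. Origin: centre of its underside; x points from its front wall to its back wall (away from the robot at yaw 0), z up. The lid's hinge line runs along the chest's y through (55, 0, 85.5) mm. The prop rod's pivot axis runs along the chest's y through (-39, -30, 75.5) mm, just inside the front wall.
- lid (a joint): Hinge of the blue lid (116 x 186 x 8 mm, 0.2 to 0.4 kg, swings freely, very little friction): 0 = shut and level, grows as the front edge rises, 1.78 rad = leaning back on its stop past upright, where it stays by its own weight (it falls shut when let go before about 1.4 rad). About 0.70 rad when it rests on the raised rod.
- lid_handle (a point): Middle of the round grip bar of the black bow handle on top of the lid: bar 10 mm thick, 84 mm long along the chest's y, its axis 36 mm above the lid's top (the bow is open underneath). In the lid's frame (origin on the hinge line at the lid's underside, x and z as the chest's when shut) it is at (-92, 0, 44) mm. Frame turns with the lid.
- lid_hole (a point): Centre of the brass-edged hole that takes the rod's pin, at the lid's underside: 12 mm across, through the 8 mm lid, at (-65.6, -30, 0) mm in the lid's frame. Frame turns with the lid; its z is the lid's upper normal.
- prop (a joint): Pivot of the prop rod: 0 = lying level and pointing to the back of the chest under the lid (it starts at 0 to 0.1 rad below level), grows as its free end rises, stop at 0.892 rad. Stiff pivot (0.05 N m): the rod stays where it is left. At 0.87 rad it stands square to the lid at 0.70 rad and its pin meets the hole; the lid will not take the pin if the rod is below about 0.81 rad.
- prop_grip (a point): Centre of the orange ball on the rod, 18 mm across, 44 mm from the pivot (rod 8 mm thick): the place to pinch the rod, from above with the fingers on either side of it along the chest's y. Frame turns with the rod, x along the rod to its pin.
- prop_tip (a point): End of the rod's pin. The pin is 6 mm thick, 14 mm long with a tapered end (2 mm at the tip), and stands on a black collar 19 mm across whose face is 68.1 mm from the pivot; the lid comes to rest on that collar.
- cord_foot (a point): Lower end of a thin solid grey cord that belongs to the room and slants over the worktop left of the chest: from here through about (0.57, 0.09, 0.15), (0.43, 0.18, 0.45) and (0.35, 0.25, 0.66) up to (0.28, 0.32, 0.92) m in the world. An arm that comes from its left must fold in below and inside it to pass. Never moves.
- beaker: Glass beaker, 52 mm across, 60 mm high, standing open to the left of the chest; origin under its centre. Bystander.
- stopper: Brown rubber stopper, 34 mm across, 26 mm high, to the right of the chest; origin under its centre. Bystander.
- red_marker: White felt marker with a red cap, 132 mm long, 16 mm thick, lying left of the beaker; origin under its centre. Bystander.

How it is judged (in metres and radians):
On the way, in this order (a step that is already met when the one before it is completed fails the run):
1. the lid is swung right back (over 1.65 rad) (value of joint lid above 1.65 rad), for 0.2 s.
2. the prop rod is raised (over 0.80 rad) while the lid leans back (value of joint prop above 0.8 rad and value of joint lid above 1.6 rad), for 0.2 s.
At the end, for the whole second after the job is handed in: The lid stands still and half open (0.62 to 0.80 rad) on the raised rod (over 0.78 rad), with the pin's end through the hole at least 9 mm above the lid's underside and within 19 mm of the hole's centre there; nothing is held (value of joint lid between 0.62 and 0.8 rad and value of joint prop above 0.78 rad and z of prop_tip in the frame of lid_hole above 0.009 m and distance between prop_tip and lid_hole below 0.019 m and velocity of joint lid between -0.05 and 0.05 rad/s); the robot touches nothing.
It fails at once if the lid dropped or slammed (closing faster than 2.5 rad/s) (velocity of joint lid below -2.5 rad/s).
It fails at once if the beaker, the stopper or the marker moved by over 25 mm (distance of any of beaker, stopper, red_marker from where it was at the start of the episode above 0.025 m).
It fails at once if the beaker or stopper tipped over (angle between any of beaker, stopper's own z axis and vertical above 0.5 rad).
It also fails if it takes over 72 s, if anything falls off the work surface, if the arm or the gripper's body presses on something with over 40 N, if the wrist force passes 120 N, or if a joint passes its speed limit or range.

## Working session

There is one attempt and no reset: what is moved stays moved. The work goes in short steps, Python scripts to look and compute and a tool call to move; the robot and the scene stay as the last step left them, time stands still between calls to the robot, and variables do not carry over. Pictures are saved under pics/ and viewed, at most 13 in all, crops included, and the job is handed in when it is done.

Besides the shell and the picture viewer there is one more tool, called after ">>>" by a JSON object that holds its "op" and its "data", one argument or row to a line. step_arm: Moves the arm, as the interface text tells. Its arguments: {"type":"object","properties":{"linear":{"type":"array"},"turn":{"type":"array"},"fingers":{"type":"number"},"force":{"type":"number"}},"required":["linear","turn"]}

```bash
ls; mkdir -p pics; python3 - <<'E'
from workcell import env,cams
import cv2,numpy as np
print(env.state())
for n in("side","top"):
    f=cams.grab_frame(n);cv2.imwrite(f"pics/{n}0.png",f["color"]);print(n,f["fx"],f["fy"],f["cx"],f["cy"],np.round(f["extrinsics"],3).tolist())
E
```

```text
pics
{'time_s': 0.0, 'qpos': array([-7.04730514e+01,  1.83525173e+01,  8.97057571e+01, -6.64552500e-04,
        7.20439947e+01, -1.14542072e+00]), 'qvel': array([ 0.10551117, -0.06865955, -0.02290377, -0.14889827,  0.05737231,
        0.00197615]), 'effort': array([-3.08599061e-03, -4.12460876e+01, -2.31976461e+01,  7.25237187e-02,
        4.57431015e-02, -1.36434001e-04]), 'ee_pos': array([ 202.82979466, -537.52399662,  224.11587997]), 'ee_rot': array([-1.79897739e+02, -1.41266871e-03,  2.06725735e+01]), 'force': array([ 0.34130186, -0.38020584,  0.20245387]), 'torque': array([-0.05901912, -0.01000418, -0.03414276]), 'gripper_force': 0.0, 'gripper_width': 91.0836587188243}
side 471.34970712473 471.34970712473 257.0794371307065 195.7697421906332 [[0.998, -0.01, 0.063, 482.618], [-0.061, -0.434, 0.899, -1219.203], [0.019, -0.901, -0.434, 636.487], [0.0, 0.0, 0.0, 1.0]]
top 449.30430060758493 449.30430060758493 253.46418789379828 194.09188111652864 [[0.016, -0.989, 0.148, 425.049], [-1.0, -0.018, -0.014, -98.428], [0.017, -0.148, -0.989, 1091.028], [0.0, 0.0, 0.0, 1.0]]
```

View pics/side0.png

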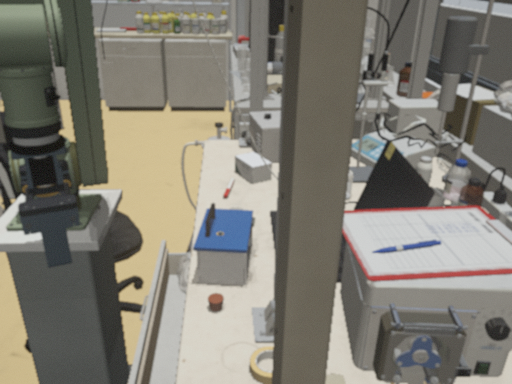

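View pics/top0.png

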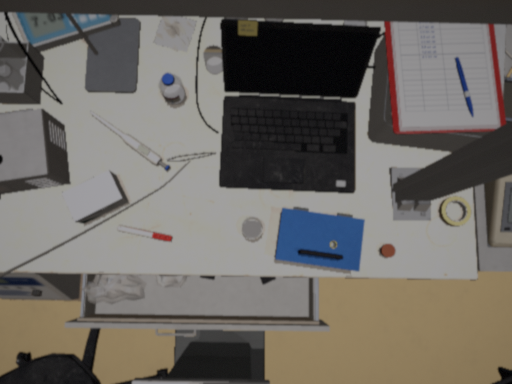

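The side view shows the blue lid at about (225,230) with its handle at (210,218), and the stopper at (215,302). The top view shows the lid at (320,240), handle bar at (320,254), brass hole at (334,244), beaker at (252,229), marker at (145,233), and a post base at (412,195).

```bash
cat > h.py <<'E'
import numpy as np,cv2
from workcell import env,cams
def ray(f,u,v):
    E=np.array(f["extrinsics"]);d=E[:3,:3]@np.array([(u-f["cx"])/f["fx"],(v-f["cy"])/f["fy"],1]);return E[:3,3],d
def onz(f,u,v,z):
    o,d=ray(f,u,v);return o+d*(z-o[2])/d[2]
def proj(f,p):
    E=np.array(f["extrinsics"]);q=E[:3,:3].T@(np.array(p)-E[:3,3]);return np.array([f["fx"]*q[0]/q[2]+f["cx"],f["fy"]*q[1]/q[2]+f["cy"]])
def blob(f,lo,hi,box=None):
    m=cv2.inRange(cv2.cvtColor(f["color"],cv2.COLOR_BGR2HSV),np.array(lo),np.array(hi))
    if box: b=np.zeros_like(m);u0,v0,u1,v1=box;b[v0:v1,u0:u1]=1;m=m*b
    return m
E
python3 - <<'E'
from h import *
f=cams.grab_frame("top")
m=blob(f,(100,120,60),(125,255,255),(265,195,380,285))
m=cv2.morphologyEx(m,cv2.MORPH_CLOSE,np.ones((9,9)))
c=max(cv2.findContours(m,0,2)[0],key=cv2.contourArea)
r=cv2.minAreaRect(c);P=np.array([onz(f,*p,93.5) for p in cv2.boxPoints(r)]);print(r,P.round(1).tolist())
print("ctr",P.mean(0),"sides",np.linalg.norm(np.diff(P,axis=0),axis=1))
for n,u,v,z in(("handle",320,254,130),("hole",334,244,93.5),("beaker",252,229,30),("stop",388,251,26),("post",412,195,0),("cordfoot",188,162,0),("marker",145,233,8),("laptop",220,190,10),("laptopR",353,192,10),("screenL",222,95,100)):print(n,onz(f,u,v,z).round())
s=cv2.resize(f["color"][180:290,230:410],None,fx=4,fy=4,interpolation=cv2.INTER_CUBIC);cv2.imwrite("pics/t1.png",s)
g=cams.grab_frame("side");cv2.imwrite("pics/s1.png",cv2.resize(g["color"][190:320,160:290],None,fx=4,fy=4,interpolation=cv2.INTER_CUBIC))
cv2.imwrite("pics/b1.png",np.hstack([cv2.resize(s,(400,244)),cv2.resize(g["color"][190:320,160:290],(390,390),interpolation=2)[:244]])) if 0 else 0
E
```

```text
((319.8000183105469, 238.90000915527344), (83.86286163330078, 51.3359489440918), 8.130101203918457) [[432.1, -161.7, 93.5], [544.9, -176.9, 93.5], [521.5, -362.9, 93.5], [409.2, -344.5, 93.5]]
ctr [ 476.93657811 -261.50954529   93.5       ] sides [113.84845271 187.4361991  113.83108513]
handle [ 443. -256.  130.]
hole [ 466. -293.   94.]
beaker [ 500. -112.   30.]
stop [ 454. -434.   26.]
post [ 593. -506.    0.]
cordfoot [666.  49.   0.]
marker [488. 144.   8.]
laptop [595. -32.  10.]
laptopR [ 596. -357.   10.]
screenL [803. -37. 100.]
```

View pics/t1.png

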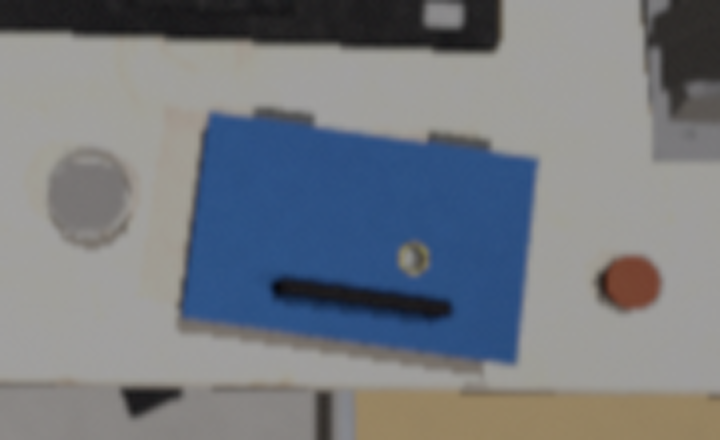

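The crop shows the lid level, hole at about (414,259) and handle bar from (280,288) to (448,309). That makes the chest centre about (478,-262) with yaw about -7.5°.

```bash
cat >> h.py <<'E'
YAW=-7.5; C=np.array([478.,-262.,0])
def rz(a): a=np.radians(a);return np.array([[np.cos(a),-np.sin(a),0],[np.sin(a),np.cos(a),0],[0,0,1]])
def chest(p): return C+rz(YAW)@np.array(p,float)
def bar(th): return [55-92*np.cos(th)+44*np.sin(th),0,85.5+92*np.sin(th)+44*np.cos(th)]
from scipy.spatial.transform import Rotation as Ro
def delta(ps,yaw):
    s=env.state();R=Ro.from_euler("xyz",s["ee_rot"],degrees=True).as_matrix()
    print("t",s["time_s"],"pos",s["ee_pos"].round(1),"yaw",s["ee_rot"][2].round(1),"w",round(s["gripper_width"],1))
    for p in ps: print((R.T@(np.array(p)-s["ee_pos"])/300).round(4).tolist(),"turn",round(-((yaw-s["ee_rot"][2]+180)%360-180)/360,4))
E
python3 - <<'E'
from h import *
b=chest(bar(0));print(b,chest([-10.6,-30,0]));delta([b+[0,0,90]],82.5)
f=cams.grab_frame("top");print(proj(f,b),onz(f,320.5,254.6,134))
E
```

```text
[ 441.31654013 -257.17053089  129.5       ] [ 463.5748987 -290.3597682    0.       ]
t 0.2 pos [ 202.9 -537.7  224.4] yaw 20.7 w 91.1
[1.0737, -0.5944, 0.0171] turn -0.1718
[320.63660612 254.61947582] [ 441.2766493  -256.13798934  134.        ]
```

>>> {"op": "step_arm", "data": {
  "linear": [
    [0.95,-0.53,0.015],
    [0.95,-0.53,0.015],
    [0.95,-0.53,0.015],
    [0.95,-0.53,0.015],
    [0.95,-0.53,0.015],
    [0.95,-0.53,0.015],
    [0.95,-0.53,0.015],
    [0.95,-0.53,0.015],
    [0.95,-0.53,0.015],
    [0.95,-0.53,0.015]
  ],
  "turn": [-0.172,-0.172,-0.172,-0.172,-0.172,-0.172,-0.172,-0.172,-0.172,-0.172],
  "fingers": 0.12,
  "force": 20
}}

```text
time_s: 1.5
ee_pos: [413.0, -289.3, 220.4]
ee_rot: [-180.0, 0.0, 82.5]
force: [0.3, -0.7, -0.5]
gripper_width: 39.9
gripper_force: 0.0
```

```bash
python3 - <<'E'
from h import *
b=chest(bar(0));delta([b+[0,0,60]],82.5)
E
```

```text
t 1.5 pos [ 413.  -289.3  220.4] yaw 82.5 w 39.9
[0.1186, 0.0795, 0.1031] turn -0.0001
```

>>> {"op": "step_arm", "data": {
  "linear": [
    [0.119,0.0795,0.05],
    [0.119,0.0795,0.1],
    [0.119,0.0795,0.1],
    [0.119,0.0795,0.1]
  ],
  "turn": [0,0,0,0]
}}

```text
time_s: 2.0
ee_pos: [441.5, -257.1, 190.8]
ee_rot: [180.0, 0.0, 82.5]
force: [0.5, -0.4, -0.5]
gripper_width: 40.0
gripper_force: 0.0
```

```bash
python3 - <<'E'
from h import *
b=chest(bar(0));delta([b+[0,0,-2]],82.5)
f=cams.grab_frame("top");g=cams.grab_frame("side")
a=cv2.resize(f["color"][180:290,250:390],None,fx=4,fy=4,interpolation=2)[:440]
c=cv2.resize(g["color"][170:280,180:290],None,fx=4,fy=4,interpolation=2)
im=np.hstack([a,c]);cv2.imwrite("pics/c2.png",cv2.resize(im,(800,int(im.shape[0]*800/im.shape[1]))))
print(proj(g,b),proj(f,b))
E
```

```text
t 2.0 pos [ 441.5 -257.1  190.8] yaw 82.5 w 40.0
[-0.0003, -0.0005, 0.2108] turn 0.0001
[209.59377733 212.82350801] [320.63660612 254.61947582]
```

View pics/c2.png

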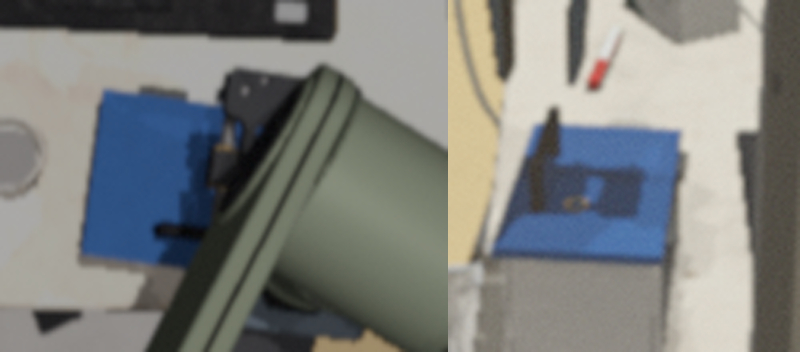

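The top crop shows the lid with the arm over it and the bar's left end at (158,232). The side crop shows the two fingers at columns 497 and 578, straddling the bar at about column 545. Centred well enough, so I go down and grip.

>>> {"op": "step_arm", "data": {
  "linear": [
    [0.003,0,0.1],
    [0.003,0,0.17],
    [0.003,0,0.21],
    [0.003,0,0.21]
  ],
  "turn": [0,0,0,0]
}}

```text
time_s: 2.6
ee_pos: [441.6, -255.5, 127.2]
ee_rot: [-180.0, -0.0, 82.6]
force: [0.3, 0.4, 0.2]
gripper_width: 40.4
gripper_force: 0.0
```

>>> {"op": "step_arm", "data": {
  "linear": [
    [0,0,0],
    [0,0,0],
    [0,0,0],
    [0,0,0]
  ],
  "turn": [0,0,0,0],
  "fingers": 1,
  "force": 15
}}

```text
time_s: 3.1
ee_pos: [443.4, -255.7, 128.0]
ee_rot: [179.8, 0.0, 82.6]
force: [4.7, 0.7, -1.0]
gripper_width: 9.5
gripper_force: 15.0
```

```bash
python3 - <<'E'
from h import *
s=env.state();print(s["force"],s["gripper_force"])
a=np.linspace(0,1.78,19)[1:]
delta([s["ee_pos"]+rz(YAW)@(np.array(bar(t))-bar(0)) for t in a],82.5)
E
```

```text
[ 4.72755437  0.65556037 -0.95524206] 15.004123449325562
t 3.1 pos [ 443.4 -255.7  128. ] yaw 82.6 w 9.5
[-0.0, 0.0161, -0.0295] turn 0.0002
[-0.0001, 0.035, -0.0573] turn 0.0002
[-0.0001, 0.0566, -0.083] turn 0.0002
[-0.0002, 0.0806, -0.1065] turn 0.0002
[-0.0002, 0.1068, -0.1276] turn 0.0002
[-0.0003, 0.135, -0.1459] turn 0.0002
[-0.0004, 0.1648, -0.1614] turn 0.0002
[-0.0004, 0.196, -0.1738] turn 0.0002
[-0.0005, 0.2283, -0.1831] turn 0.0002
[-0.0005, 0.2614, -0.1892] turn 0.0002
[-0.0006, 0.2948, -0.1919] turn 0.0002
[-0.0006, 0.3284, -0.1914] turn 0.0002
[-0.0007, 0.3618, -0.1875] turn 0.0002
[-0.0007, 0.3947, -0.1804] turn 0.0002
[-0.0008, 0.4266, -0.17] turn 0.0002
[-0.0008, 0.4574, -0.1566] turn 0.0002
[-0.0008, 0.4867, -0.1402] turn 0.0002
[-0.0009, 0.5143, -0.1209] turn 0.0002
```

>>> {"op": "step_arm", "data": {
  "linear": [
    [0,0.021,-0.0295],
    [0,0.041,-0.057],
    [0,0.063,-0.083],
    [0,0.087,-0.1065],
    [0,0.113,-0.1275],
    [0,0.141,-0.146],
    [0,0.171,-0.1615],
    [0,0.202,-0.174],
    [0,0.234,-0.183],
    [0,0.234,-0.183]
  ],
  "turn": [0,0,0,0,0,0,0,0,0,0]
}}

```text
time_s: 4.35
ee_pos: [512.6, -264.5, 184.1]
ee_rot: [179.9, 0.0, 82.6]
force: [-2.9, 0.2, 6.7]
gripper_width: 9.4
gripper_force: 15.0
```

```bash
python3 - <<'E'
from h import *
s=env.state();print(s["force"],s["torque"],s["ee_pos"]);p=s["ee_pos"]
q=rz(YAW).T@(p-[443.4,-255.7,128]);print(q, np.array(bar(.89))-bar(0))
a=np.linspace(.89,1.78,10)[1:]
delta([p+rz(YAW)@(np.array(bar(t))-bar(.89)) for t in a],82.5)
E
```

```text
[-2.90948153  0.17957406  6.68920087] [0.08038968 0.4890752  0.13122319] [ 512.59448355 -264.4827522   184.12377912]
[69.74889435  0.32407792 56.12377912] [68.28525045  0.         55.18472994]
t 4.35 pos [ 512.6 -264.5  184.1] yaw 82.6 w 9.4
[-0.0001, 0.033, -0.0061] turn 0.0003
[-0.0001, 0.0665, -0.009] turn 0.0003
[-0.0002, 0.1001, -0.0085] turn 0.0003
[-0.0003, 0.1335, -0.0047] turn 0.0003
[-0.0003, 0.1664, 0.0024] turn 0.0003
[-0.0004, 0.1983, 0.0127] turn 0.0003
[-0.0004, 0.2292, 0.0261] turn 0.0003
[-0.0005, 0.2585, 0.0425] turn 0.0003
[-0.0005, 0.2861, 0.0617] turn 0.0003
```

>>> {"op": "step_arm", "data": {
  "linear": [
    [0,0.033,-0.006],
    [0,0.0665,-0.009],
    [0,0.1,-0.0085],
    [0,0.1335,-0.005],
    [0,0.1665,0.002],
    [0,0.198,0.0125],
    [0,0.229,0.026],
    [0,0.2585,0.0425],
    [0,0.282,0.0585],
    [0,0.282,0.0585]
  ],
  "turn": [0,0,0,0,0,0,0,0,0,0]
}}

```text
time_s: 5.6
ee_pos: [596.0, -275.4, 164.2]
ee_rot: [180.0, 0.0, 82.6]
force: [0.1, 0.2, -0.9]
gripper_width: 9.3
gripper_force: 15.0
```

```bash
python3 - <<'E'
from h import *
f=cams.grab_frame("top");g=cams.grab_frame("side")
cv2.imwrite("pics/d3.png",np.hstack([cv2.resize(f["color"][150:300,230:430],(400,300)),cv2.resize(g["color"][130:310,160:400],(400,300))]))
E
```

```text
(no output)
```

View pics/d3.png

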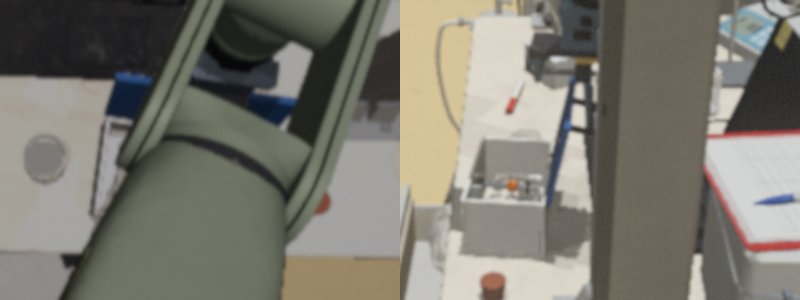

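The lid leans back at the side crop's (565,140), and the orange ball is visible at (513,185). I release and rise.

>>> {"op": "step_arm", "data": {
  "linear": [
    [0,0.005,0.005],
    [0,0.007,0.006],
    [0,0.007,0.006],
    [0,0.007,-0.05],
    [0,0.007,-0.15],
    [0,0.007,-0.3],
    [0,0.007,-0.4],
    [0,0.007,-0.4]
  ],
  "turn": [0,0,0,0,0,0,0,0],
  "fingers": 0.43
}}

```text
time_s: 6.7
ee_pos: [598.6, -276.2, 289.2]
ee_rot: [179.6, 0.1, 82.6]
force: [0.2, -0.6, -0.4]
gripper_width: 25.9
gripper_force: 0.0
```

```bash
python3 - <<'E'
from h import *
f=cams.grab_frame("side")
m=blob(f,(5,150,120),(18,255,255),(200,215,260,265))
n,_,st,ce=cv2.connectedComponentsWithStats(m);print(st[1:],ce[1:])
for z in(72,75.5):print([(rz(YAW).T@(onz(f,*c,z)-C)).round(1).tolist() for c in ce[1:]],[onz(f,*c,z).round(1).tolist() for c in ce[1:]])
print(chest([5,-30,73.5])+[2,0,0],proj(f,chest([5,-30,73.5])+[2,0,0]))
delta([chest([-1,-30,200])+[2,0,0]],YAW)
E
```

```text
[[225 239   4   5  19]] [[226.57894737 240.89473684]]
[[4.9, -24.8, 72.0]] [[479.6, -287.2, 72.0]]
[[5.7, -30.5, 75.5]] [[479.6, -293.0, 75.5]]
[ 481.04143854 -292.3959768    73.5       ] [227.20952126 241.49691575]
t 6.75 pos [ 597.8 -275.8  286.6] yaw 82.6 w 25.9
[-0.1047, -0.3997, 0.2876] turn 0.2503
```

>>> {"op": "step_arm", "data": {
  "linear": [
    [-0.105,-0.4,0],
    [-0.105,-0.4,0],
    [-0.105,-0.4,0],
    [-0.105,-0.4,0],
    [-0.105,-0.4,0.1],
    [-0.105,-0.4,0.2],
    [-0.105,-0.4,0.29],
    [-0.105,-0.4,0.29],
    [-0.105,-0.4,0.29],
    [-0.105,-0.4,0.29],
    [-0.105,-0.4,0.29]
  ],
  "turn": [0.25,0.25,0.25,0.25,0.25,0.25,0.25,0.25,0.25,0.25,0.25],
  "fingers": 0.2
}}

```text
time_s: 8.12
ee_pos: [474.0, -291.2, 197.2]
ee_rot: [-180.0, 0.1, -7.3]
force: [-0.6, 0.3, 0.9]
gripper_width: 36.6
gripper_force: 0.0
```

```bash
python3 - <<'E'
from h import *
delta([[474.4,-292,120],[474.4,-292,69]],YAW)
f=cams.grab_frame("top");g=cams.grab_frame("side")
cv2.imwrite("pics/e4.png",np.hstack([cv2.resize(f["color"][180:300,250:410],(400,300),interpolation=2),cv2.resize(g["color"][160:280,170:330],(400,300),interpolation=2)]))
E
```

```text
t 8.125 pos [ 474.  -291.2  197.2] yaw -7.3 w 36.6
[0.0019, 0.0027, 0.2573] turn 0.0004
[0.0021, 0.0028, 0.4273] turn 0.0004
```

View pics/e4.png

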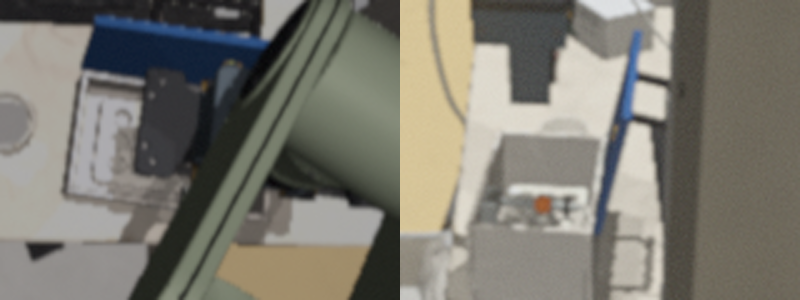

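The side crop shows the finger at (530,70) above the orange ball at (541,204), and the top crop shows the hand over the chest. I go down and pinch.

>>> {"op": "step_arm", "data": {
  "linear": [
    [0.006,0.003,0.13],
    [0.006,0.003,0.25],
    [0.006,0.003,0.35],
    [0.006,0.003,0.42],
    [0.006,0.003,0.42],
    [0.006,0.003,0.42]
  ],
  "turn": [0,0,0,0,0,0]
}}

```text
time_s: 8.98
ee_pos: [476.7, -292.9, 72.7]
ee_rot: [180.0, -0.1, -7.4]
force: [0.2, -0.5, 0.7]
gripper_width: 36.3
gripper_force: 0.0
```

>>> {"op": "step_arm", "data": {
  "linear": [
    [0,0,0],
    [0,0,0],
    [0,0,0],
    [0,0,0]
  ],
  "turn": [0,0,0,0],
  "fingers": 1,
  "force": 12
}}

```text
time_s: 9.48
ee_pos: [476.5, -292.5, 72.1]
ee_rot: [180.0, -0.1, -7.4]
force: [0.6, 1.3, 1.3]
gripper_width: 16.6
gripper_force: 12.0
```

```bash
python3 - <<'E'
from h import *
s=env.state();print(s["force"],s["gripper_force"]);p=s["ee_pos"]
r=lambda t:np.array([44*np.cos(t),0,44*np.sin(t)])
delta([p+rz(YAW)@(r(t)-r(-.04)) for t in np.linspace(-.04,.89,10)[1:]],YAW)
E
```

```text
[0.6044043  1.25821141 1.33360936] 12.00009673833847
t 9.475 pos [ 476.5 -292.5   72.1] yaw -7.4 w 16.6
[-0.0002, 0.0, -0.0151] turn 0.0002
[-0.0019, 0.0, -0.0302] turn 0.0002
[-0.0052, -0.0, -0.045] turn 0.0002
[-0.0099, -0.0, -0.0594] turn 0.0002
[-0.0162, -0.0, -0.0732] turn 0.0002
[-0.0238, -0.0, -0.0863] turn 0.0002
[-0.0327, -0.0, -0.0985] turn 0.0002
[-0.0429, -0.0001, -0.1097] turn 0.0002
[-0.0541, -0.0001, -0.1199] turn 0.0002
```

>>> {"op": "step_arm", "data": {
  "linear": [
    [0,0,-0.015],
    [-0.002,0,-0.03],
    [-0.005,0,-0.045],
    [-0.01,0,-0.0595],
    [-0.016,0,-0.073],
    [-0.024,0,-0.0865],
    [-0.033,0,-0.0985],
    [-0.043,0,-0.11],
    [-0.054,0,-0.12],
    [-0.054,0,-0.121],
    [-0.054,0,-0.121]
  ],
  "turn": [0,0,0,0,0,0,0,0,0,0,0]
}}

```text
time_s: 10.85
ee_pos: [459.9, -290.5, 108.4]
ee_rot: [180.0, -0.0, -7.4]
force: [1.4, 1.7, 3.3]
gripper_width: 16.9
gripper_force: 12.0
```

```bash
python3 - <<'E'
from h import *
f=cams.grab_frame("side")
m=blob(f,(5,150,120),(18,255,255),(200,205,260,265))
n,_,st,ce=cv2.connectedComponentsWithStats(m);print(st[1:],ce[1:])
for t in(.5,.7,.8,.89):print(t,proj(f,chest([-39+44*np.cos(t),-30,75.5+44*np.sin(t)])+[2,0,0]))
cv2.imwrite("pics/f5.png",cv2.resize(f["color"][160:280,170:330],(800,600),interpolation=2))
E
```

```text
[] []
0.5 [224.75387614 232.61688824]
0.7 [222.53548899 229.72154404]
0.8 [221.19647967 228.41355264]
0.89 [219.87479769 227.3318065 ]
```

View pics/f5.png

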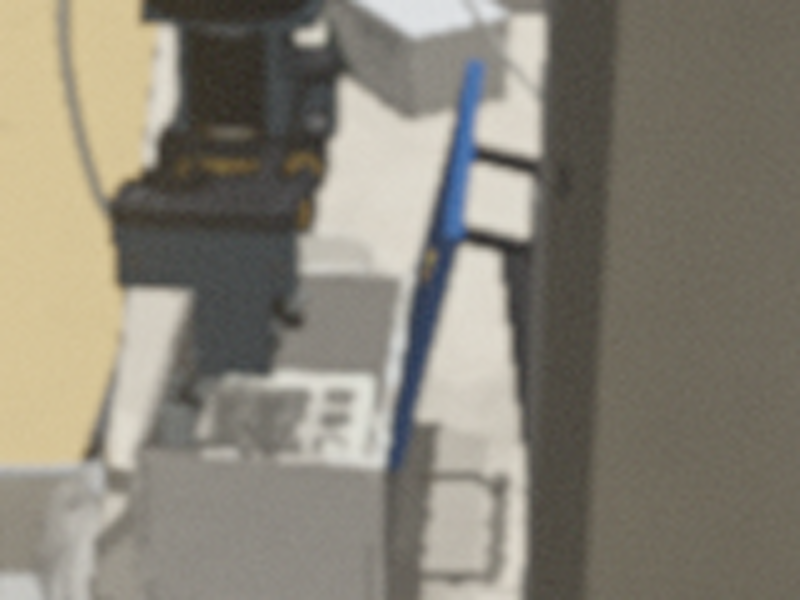

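The collar is visible at (287,310) beside the finger, so the rod is up. I nudge it toward its stop, release and rise.

>>> {"op": "step_arm", "data": {
  "linear": [
    [-0.004,0,-0.003],
    [-0.007,0,-0.005],
    [-0.007,0,-0.005],
    [-0.007,0,-0.005]
  ],
  "turn": [0,0,0,0]
}}

```text
time_s: 11.4
ee_pos: [458.2, -290.2, 109.7]
ee_rot: [180.0, -0.0, -7.4]
force: [4.5, 2.7, 2.5]
gripper_width: 16.7
gripper_force: 12.0
```

>>> {"op": "step_arm", "data": {
  "linear": [
    [0,0,0],
    [0,0,0],
    [0,0,0],
    [0,0,-0.05],
    [0,0,-0.15],
    [0,0,-0.3],
    [0,0,-0.5],
    [0,0,-0.6],
    [0,0,-0.6]
  ],
  "turn": [0,0,0,0,0,0,0,0,0],
  "fingers": 0.2
}}

```text
time_s: 12.52
ee_pos: [458.9, -290.9, 293.2]
ee_rot: [179.8, -0.4, -7.4]
force: [0.4, -0.0, -0.7]
gripper_width: 36.8
gripper_force: 0.0
```

```bash
python3 - <<'E'
from h import *
f=cams.grab_frame("side")
m=blob(f,(5,150,120),(18,255,255),(200,205,260,265))
n,_,st,ce=cv2.connectedComponentsWithStats(m);print(st[1:],ce[1:])
cv2.imwrite("pics/g6.png",cv2.resize(f["color"][160:280,170:330],(800,600),interpolation=2))
for t in(.7,.8,.89):print(t,proj(f,chest([-39+82*np.cos(t),-30,75.5+82*np.sin(t)])+[2,0,0]))
b=chest(bar(1.78))+[2,0,0]
print("bar",b);delta([b+[0,0,125],b],82.5)
E
```

```text
[[218 226   4   4  15]] [[219.4 227.6]]
0.7 [235.32042957 220.85302537]
0.8 [232.82136282 218.36516171]
0.89 [230.3452109  216.30453277]
bar [ 596.14509143 -277.29079137  166.35612376]
t 12.575 pos [ 458.  -290.3  290.8] yaw -7.4 w 36.3
[0.4512, -0.1024, -0.0009] turn -0.2497
[0.4503, -0.1029, 0.4157] turn -0.2497
```

View pics/g6.png

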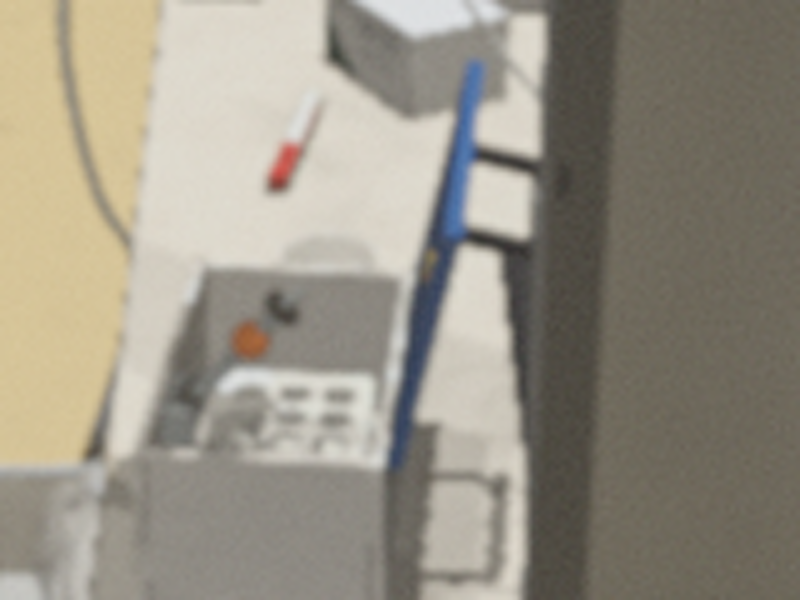

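The ball at (250,340) and collar at (285,308) show the rod raised to about 0.89 rad, with the lid still leaning back. Next I regrip the handle.

>>> {"op": "step_arm", "data": {
  "linear": [
    [0.2,-0.05,0],
    [0.455,-0.099,0],
    [0.455,-0.099,0],
    [0.455,-0.099,0],
    [0.455,-0.099,0],
    [0.455,-0.099,0],
    [0.455,-0.099,0],
    [0.455,-0.099,0],
    [0.455,-0.099,0],
    [0.455,-0.099,0],
    [0.455,-0.099,0]
  ],
  "turn": [-0.25,-0.25,-0.25,-0.25,-0.25,-0.25,-0.25,-0.25,-0.25,-0.25,-0.25],
  "fingers": 0.43
}}

```text
time_s: 13.95
ee_pos: [596.7, -278.1, 288.5]
ee_rot: [-179.9, -0.0, 82.5]
force: [-0.4, 0.5, 0.1]
gripper_width: 25.9
gripper_force: 0.0
```

```bash
python3 - <<'E'
from h import *
delta([[597.5,-276,165]],82.5)
E
```

```text
t 13.95 pos [ 596.7 -278.1  288.5] yaw 82.5 w 25.9
[0.0072, 0.0024, 0.4116] turn 0.0001
```

>>> {"op": "step_arm", "data": {
  "linear": [
    [0.007,0.003,0.1],
    [0.007,0.003,0.2],
    [0.007,0.003,0.28],
    [0.007,0.003,0.34],
    [0.007,0.003,0.38],
    [0.007,0.003,0.41],
    [0.007,0.003,0.41]
  ],
  "turn": [0,0,0,0,0,0,0]
}}

```text
time_s: 14.82
ee_pos: [598.1, -276.3, 166.2]
ee_rot: [-180.0, -0.0, 82.6]
force: [0.5, 0.2, -0.8]
gripper_width: 25.8
gripper_force: 0.0
```

>>> {"op": "step_arm", "data": {
  "linear": [
    [0,0,0],
    [0,0,0],
    [0,0,0],
    [0,0,0]
  ],
  "turn": [0,0,0,0],
  "fingers": 1,
  "force": 15
}}

```text
time_s: 15.32
ee_pos: [596.3, -276.2, 167.3]
ee_rot: [-179.8, 0.0, 82.6]
force: [-6.0, -0.3, 4.3]
gripper_width: 9.7
gripper_force: 15.0
```

```bash
python3 - <<'E'
from h import *
s=env.state();print(s["force"],s["gripper_force"]);p=s["ee_pos"]
delta([p+rz(YAW)@(np.array(bar(t))-bar(1.77)) for t in np.linspace(1.77,.9,12)[1:]],82.5)
E
```

```text
[-5.99474343 -0.31990193  4.30270989] 15.00099778175354
t 15.325 pos [ 596.3 -276.2  167.3] yaw 82.6 w 9.7
[0.0, -0.0222, -0.0152] turn 0.0003
[0.0001, -0.0454, -0.0286] turn 0.0003
[0.0001, -0.0697, -0.0402] turn 0.0003
[0.0002, -0.0948, -0.0498] turn 0.0003
[0.0002, -0.1206, -0.0573] turn 0.0003
[0.0003, -0.1469, -0.0628] turn 0.0003
[0.0003, -0.1736, -0.0662] turn 0.0003
[0.0004, -0.2004, -0.0675] turn 0.0003
[0.0004, -0.2273, -0.0667] turn 0.0003
[0.0005, -0.254, -0.0637] turn 0.0003
[0.0005, -0.2804, -0.0587] turn 0.0003
```

>>> {"op": "step_arm", "data": {
  "linear": [
    [0,-0.027,-0.015],
    [0,-0.051,-0.0285],
    [0,-0.075,-0.04],
    [0,-0.1,-0.05],
    [0,-0.126,-0.0575],
    [0,-0.152,-0.063],
    [0,-0.179,-0.066],
    [0,-0.206,-0.0675],
    [0,-0.233,-0.0665],
    [0,-0.26,-0.0635],
    [0,-0.286,-0.0585],
    [0,-0.286,-0.0585]
  ],
  "turn": [0,0,0,0,0,0,0,0,0,0,0,0]
}}

```text
time_s: 16.82
ee_pos: [511.8, -265.4, 183.5]
ee_rot: [-179.9, 0.0, 82.6]
force: [-1.9, -2.9, 2.2]
gripper_width: 9.2
gripper_force: 15.0
```

```bash
python3 - <<'E'
from h import *
s=env.state();print(s["force"],s["gripper_force"]);p=s["ee_pos"]
q=rz(YAW).T@(p-[443.4,-255.7,128])+np.array(bar(0))-[55,0,85.5]
th=np.arctan2(q[2],-q[0])+np.arctan2(-44,92)*-1*-1  # angle of bar minus its offset
print("lid",np.arctan2(q[2],-q[0])-np.arctan2(44,92),np.hypot(q[0],q[2]),np.hypot(92,44))
t0=np.arctan2(q[2],-q[0])-np.arctan2(44,92)
f=cams.grab_frame("side");cv2.imwrite("pics/h7.png",cv2.resize(f["color"][160:280,170:330],(800,600),interpolation=2))
delta([p+rz(YAW)@(np.array(bar(t))-bar(t0)) for t in (.85,.8,.76,.73,.70,.68)],82.5)
E
```

```text
[-1.944184   -2.92477211  2.24101326] 15.008803009986877
lid 0.8987056290418292 102.14517344470677 101.9803902718557
t 16.875 pos [ 512.3 -265.5  183.7] yaw 82.6 w 9.4
[-0.0, -0.0176, 0.0045] turn 0.0002
[0.0, -0.0338, 0.0095] turn 0.0002
[0.0, -0.0466, 0.0142] turn 0.0002
[0.0001, -0.0561, 0.018] turn 0.0002
[0.0001, -0.0654, 0.022] turn 0.0002
[0.0001, -0.0716, 0.0249] turn 0.0002
```

View pics/h7.png

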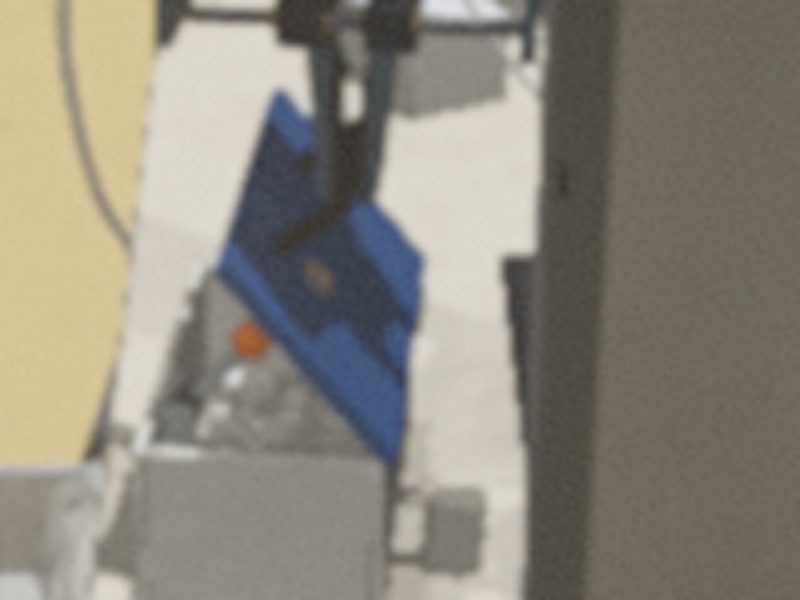

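The lid is held at about 0.9 rad by the bar at (345,180). The ball at (250,340) is unmoved and the hole is at (318,278). I lower the lid gently onto the pin.

>>> {"op": "step_arm", "data": {
  "linear": [
    [0,-0.009,0.002],
    [0,-0.0176,0.0045],
    [0,-0.026,0.007],
    [0,-0.034,0.0095],
    [0,-0.04,0.012],
    [0,-0.0465,0.014],
    [0,-0.0515,0.016],
    [0,-0.056,0.018],
    [0,-0.056,0.018]
  ],
  "turn": [0,0,0,0,0,0,0,0,0]
}}

```text
time_s: 18.0
ee_pos: [496.2, -263.1, 178.6]
ee_rot: [-180.0, 0.0, 82.6]
force: [-0.9, -5.2, 0.2]
gripper_width: 9.7
gripper_force: 15.0
```

```bash
cat >> h.py <<'E'
def lid():
    s=env.state();p=s["ee_pos"];q=rz(YAW).T@(p-[443.4,-255.7,128])+np.array(bar(0))-[55,0,85.5]
    t=np.arctan2(q[2],-q[0])-np.arctan2(44,92);print("lid",t,"F",s["force"]);return p,t
E
python3 - <<'E'
from h import *
p,t0=lid()
f=cams.grab_frame("side");print(onz(f,0,0,0)[0]*0)
m=blob(f,(5,150,120),(18,255,255),(200,205,232,240));print(cv2.connectedComponentsWithStats(m)[3][1:])
delta([p+rz(YAW)@(np.array(bar(t))-bar(t0)) for t in (.72,.70,.68)],82.5)
E
```

```text
lid 0.7368417658951716 F [-0.9236308  -5.18824646  0.2382197 ]
-0.0
[]
t 18.05 pos [ 496.3 -263.1  178.6] yaw 82.6 w 9.5
[-0.0, -0.0055, 0.0023] turn 0.0003
[-0.0, -0.0117, 0.005] turn 0.0003
[0.0, -0.0179, 0.0079] turn 0.0003
```

>>> {"op": "step_arm", "data": {
  "linear": [
    [0,-0.0055,0.002],
    [0,-0.009,0.0035],
    [0,-0.012,0.005],
    [0,-0.014,0.006],
    [0,-0.014,0.006]
  ],
  "turn": [0,0,0,0,0]
}}

```text
time_s: 18.68
ee_pos: [492.8, -262.6, 177.1]
ee_rot: [179.9, 0.0, 82.6]
force: [0.8, -4.4, 0.4]
gripper_width: 9.7
gripper_force: 15.0
```

```bash
python3 - <<'E'
from h import *
lid()
f=cams.grab_frame("side");g=cams.grab_frame("top");cv2.imwrite("pics/i8.png",np.hstack([cv2.resize(f["color"][185:265,190:280],(500,444),interpolation=2),cv2.resize(g["color"][190:290,260:327],(297,444),interpolation=2)]))
E
```

```text
lid 0.6997826229927997 F [ 0.82257583 -4.42269549  0.35896486]
```

View pics/i8.png

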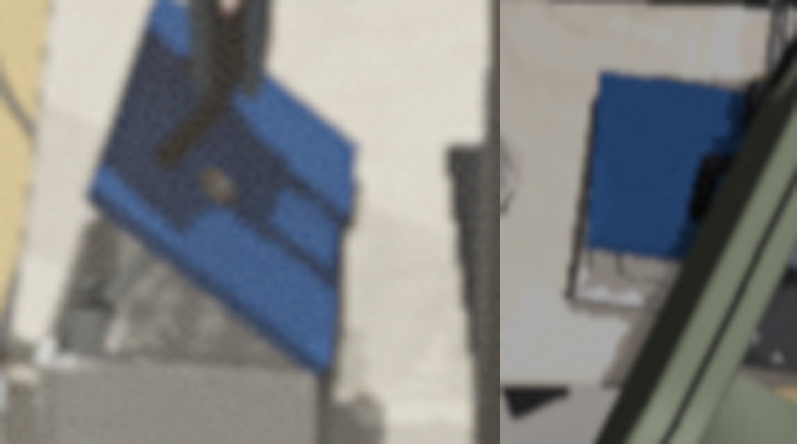

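The lid is at about 0.70 rad with the hole at (217,185), which shows something greyish inside, perhaps the pin. The ball is hidden under the lid. I probe slightly lower for contact with the collar.

>>> {"op": "step_arm", "data": {
  "linear": [
    [0,-0.003,0.0015],
    [0,-0.006,0.003],
    [0,-0.006,0.003],
    [0,-0.006,0.003]
  ],
  "turn": [0,0,0,0]
}}

```text
time_s: 19.27
ee_pos: [492.6, -262.6, 177.1]
ee_rot: [179.7, 0.0, 82.6]
force: [4.3, -3.4, 1.4]
gripper_width: 9.8
gripper_force: 15.0
```

```bash
python3 - <<'E'
from h import *
lid()
E
```

```text
lid 0.6982443362421333 F [ 4.28895441 -3.37336322  1.41992237]
```

The lid stopped at 0.698 rad and the force rose, so it sits on the collar. I release and rise straight up.

>>> {"op": "step_arm", "data": {
  "linear": [
    [0,0.005,-0.002],
    [0,0.006,-0.003],
    [0,0.006,-0.003],
    [0,0.006,-0.003]
  ],
  "turn": [0,0,0,0],
  "fingers": 0.5
}}

```text
time_s: 19.77
ee_pos: [492.0, -262.2, 176.7]
ee_rot: [-179.9, -0.0, 82.6]
force: [0.3, 0.5, -0.9]
gripper_width: 22.7
gripper_force: 0.0
```

>>> {"op": "step_arm", "data": {
  "linear": [
    [0,0,-0.03],
    [0,0,-0.08],
    [0,0,-0.15],
    [0,0,-0.3],
    [0,0,-0.45],
    [-0.3,0,-0.5],
    [-0.6,0,-0.5],
    [-0.9,0,-0.5],
    [-0.9,0,-0.5],
    [-0.9,0,-0.5],
    [-0.9,0,-0.5],
    [-0.9,0,-0.5]
  ],
  "turn": [0,0,0,0,0,0,0,0,0,0,0,0]
}}

```text
time_s: 21.28
ee_pos: [457.9, -529.2, 327.9]
ee_rot: [180.0, -0.0, 82.6]
force: [-0.2, 0.7, -0.0]
gripper_width: 22.9
gripper_force: 0.0
```

```bash
python3 - <<'E'
from h import *
f=cams.grab_frame("side");g=cams.grab_frame("top");cv2.imwrite("pics/j9.png",np.hstack([cv2.resize(f["color"][170:320,180:280],(300,450),interpolation=2),cv2.resize(g["color"][190:280,310:410],(500,450),interpolation=2)]))
E
```

```text
(no output)
```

View pics/j9.png

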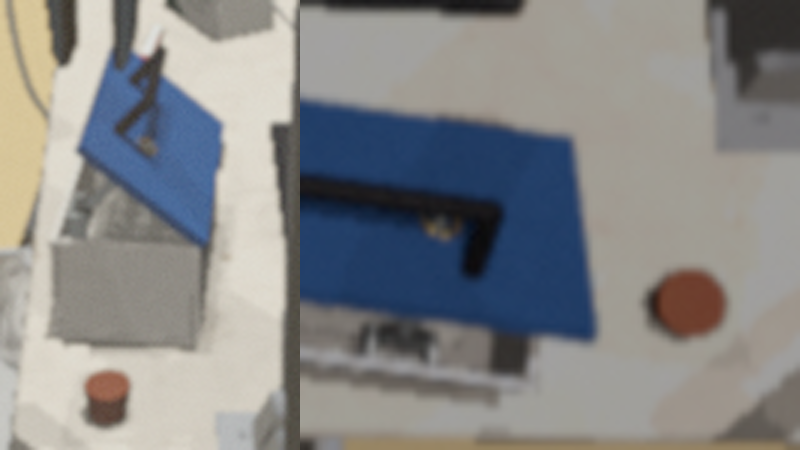

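The lid stands half open on the rod. The pin is in the hole, at side crop (150,148) and top crop (440,225), the stopper is unmoved, and the arm is clear.

```bash
python3 -c "
from workcell import env
print(env.job_done())"
```

```text
the job is handed in; nothing more can be done
None
```

I handed the job in at about 21 s: the lid stands half open at about 0.70 rad on the raised rod, and the last pictures show the pin in the hole, the stopper in place and the arm clear. I did not re-check the beaker and marker at the end, and hand-in returned no verdict.

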